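# Bearings and cover of a meat grinder gearbox

### The job

Put the two new sealed bearings into the open gearbox, each lying flat and fully home in the bore that fits it. Then pick up the cast cover plate and hold it level about a centimetre above the gearbox face, its large neck over the large bearing and its four screw holes lined up over the four threaded holes, so that I can slip the gasket under it and start the screws. Finish while still holding it there in the gripper, clear of the gearbox, and leave the other things on the bench where they are.

Things in the scene. Friction and masses are not known exactly. Their poses are not given: they have to be found in the camera images.
- gearbox: fixed green cast gearbox, bare aluminium top flange 176 x 104 mm, on a dark steel base plate 205 x 135 mm. Origin: centre of the base's underside, on the bench; x along the length, from large bore to small, z up. Top face 78 mm above the origin. Bores open upwards: 49.5 mm at x = -32 mm, 37.5 mm at x = +38 mm, y = 0, 15 mm deep. Four 8 mm threaded holes at x = +-74, y = +-38 mm
- face (a point): centre of the gearbox's top face; axes as the gearbox's
- large_bore (a point): centre of the large bore's floor (15 mm below the face), where the large bearing's underside seats
- small_bore (a point): centre of the small bore's floor (15 mm below the face), where the small bearing's underside seats
- thread_a (a point): mouth of the threaded hole at x = -74, y = +38 mm of the gearbox, on its face
- thread_b (a point): mouth of the threaded hole at x = +74, y = -38 mm of the gearbox, on its face
- cover: loose grey cast plate 176 x 104 x 8 mm, 0.3 to 0.5 kg, flat on the bench. Origin: centre of its underside; x from large to small neck, z up. Necks 36 mm wide at x = -32, 28 mm wide at x = +38 mm, 10 mm tall. Upright web between them: 12 mm thick across y, 42 mm long along x, middle at x = +5 mm near the centre of mass, top 38 mm above the origin. Four 11 mm screw holes at x = +-74, y = +-38 mm
- hole_a (a point): the cover's screw hole at x = -74, y = +38 mm, on the underside; belongs over thread_a
- hole_b (a point): the cover's screw hole at x = +74, y = -38 mm, on the underside; belongs over thread_b
- large_bearing: loose new ball bearing, bright steel rings with black seals, 47 mm outside, 20 mm bore, 14 mm high, 0.11 kg, lying flat on the bench; origin: centre of its underside, z along its axis. The lower edge is bevelled 2 mm
- small_bearing: loose new ball bearing, bright steel rings with orange-brown seals, 35 mm outside, 15 mm bore, 14 mm high, 0.06 kg, lying flat on the bench; origin: centre of its underside, z along its axis. The lower edge is bevelled 2 mm
- old_bearing: bystander: rusty brown worn-out bearing, 62 mm outside, 16 mm high, lying flat; origin: centre of its underside
- wrench: bystander: steel spanner, 170 mm long, 8 mm high, lying flat; origin at its middle
- screwdriver: bystander: yellow-handled screwdriver, 210 mm long, 26 mm high, lying; origin at its middle on the bench
- mallet: bystander: black rubber mallet with a wooden handle, 250 mm long, 60 mm high, lying; origin below its handle's front part, on the bench
- oil_bottle: bystander: dark bottle with a green cap, 72 mm across, 170 mm high, standing; origin: centre of its base
- grease_tin: bystander: blue tin with a pale metal top, 76 mm across, 60 mm high, standing; origin: centre of its base
There are look-alikes about, which are no part of the job. What is shaped like the small_bearing but yellow is not meant. Of the things shaped like the cover, the grey one is meant.

How it is judged:
On the way, in this order (a step that is already met when the one before it is completed fails the run):
1. one new bearing is home in its bore (((horizontal distance between large_bearing and large_bore below 0.0025 m and z of large_bearing in the frame of large_bore between -0.0015 and 0.0015 m and angle between large_bearing's own z axis and vertical below 0.06 rad) or (horizontal distance between small_bearing and small_bore below 0.0025 m and z of small_bearing in the frame of small_bore between -0.0015 and 0.0015 m and angle between small_bearing's own z axis and vertical below 0.06 rad))), for 0.2 s.
2. both new bearings are home in their bores and let go (horizontal distance between large_bearing and large_bore below 0.0025 m and z of large_bearing in the frame of large_bore between -0.0015 and 0.0015 m and angle between each of large_bearing, small_bearing's own z axis and vertical below 0.06 rad and horizontal distance between small_bearing and small_bore below 0.0025 m and z of small_bearing in the frame of small_bore between -0.0015 and 0.0015 m and contact force between the fingers and large_bearing below 0.1 N and contact force between the fingers and small_bearing below 0.1 N), for 0.2 s.
At the end, for the whole second after the job is handed in: Both bearings home in their bores (1.5 mm in height, 2.5 mm off axis, 0.06 rad). Cover still in the fingers, at rest, level within 0.06 rad, underside 5 to 18 mm above the face, not touching the gearbox, holes a and b within 3 mm of threads a and b (horizontal distance between large_bearing and large_bore below 0.0025 m and z of large_bearing in the frame of large_bore between -0.0015 and 0.0015 m and angle between each of large_bearing, small_bearing, cover's own z axis and vertical below 0.06 rad and horizontal distance between small_bearing and small_bore below 0.0025 m and z of small_bearing in the frame of small_bore between -0.0015 and 0.0015 m and z of cover in the frame of face between 0.005 and 0.018 m and horizontal distance between hole_a and thread_a below 0.003 m and horizontal distance between hole_b and thread_b below 0.003 m and linear speed of cover below 0.02 m/s and contact force between the fingers and cover above 1 N and contact force between cover and gearbox below 0.1 N); the arm keeps its last pose, push and grip.
It fails at once if a bystander (old bearing, spanner, screwdriver, mallet, bottle, tin) is shifted more than 20 mm (distance of any of old_bearing, wrench, screwdriver, mallet, oil_bottle, grease_tin from where it was at the start of the episode above 0.02 m).
It also fails if it takes over 72 s, if anything falls off the work surface, if the arm or the gripper's body presses on something with over 40 N, if the wrist force passes 120 N, or if a joint passes its speed limit or range.

### The arm

A 6-joint arm with a two-finger parallel gripper is mounted at the origin on the work surface. World frame = base frame: x ahead of the robot, y to its left, z up, the work surface at z = 0. Lengths are in m, angles in rad, forces in N, time in s.
With the tool pointing down it reaches from about 0.275 to 0.725 m from the base axis. Payload 15.9 kg.
Tool frame: the origin (TCP) lies midway between the tips of the shut fingers; the grasp point (between the pads) lies robot.grip_depth behind it (robot.grip_depth is the distance from the TCP to the grasp point, in m); z points along the fingers, y is the line along which they close (so a half turn about z gives the same grasp; the last joint's range is limited). The gripper opens to 85 mm and grips with 20 to 120 N. Pads are 22 mm wide; open, the fingers measure 114 mm over their backs; the gripper's body (76 mm by 85 mm) begins 54 mm behind the grasp point. The pads swing forward as they close: fully open they stand 13 mm farther back than shut.
Start: joints at [-1.188, 0.213, -0.034, 1.323, 0, 1.571], TCP at [0.187, -0.464, 0.231] pointing down, gripper open.
Joint ranges: [-2.98, 2.98], [-0.74, 1.72], [-1.14, 1.35], [-2.1, 2.04], [-1.57, 1.44], [-3.14, 3.14]. Speed limits (rad/s): [1.89, 1.89, 2.39, 2.57, 3.14, 3.14].

### API

Orientations are given as a rotation vector (axis times angle).
In Python, from cell import sensors, viewer, ticket, robot gives the robot as it stands.
- The arm moves only by the tool play_rows, never from a script. Its argument "series" is a list of rows, each a list of 3 entries, a list of its own where there are three numbers: the turn, a rotation vector about the tool's x, y, z in rad, then the shift along the tool's x, y, z in mm, then the opening, from 0 (shut) to 1 (fully open). A call has exactly 8 rows; each row is the pose to reach, as a shift and turn from the pose commanded when the call began, along the tool's axes at that moment; what a row does not reach only later rows make up. A row lasts 1/8 s, in which the tool goes at most 62.5 mm and 10.7 degrees, less where a joint would pass 70% of its speed; a pose out of reach is approached as far as the arm can. A call with a gripper value outside its range is refused whole. The fingers move at their own pace and stop on an object; "force" is the grip in N (left out, the last holds). Time passes only in rows, so rows that repeat a pose let the fingers close, or fill a call up. It gives the time, the measured TCP pose, the force, the opening and the grip force at its end, in the units of the state.
- sensors.get_obs(): the state, without advancing time (a new reading comes with each control period).
- viewer.snapshot(name): name is "scene" or "side" or "wrist"; returns a dict with "pixels" (384x512x3 uint8, red, green, blue), "depth" (384x512 float32, m along the optical axis (not along the pixel's ray), 0 where there is no reading), "fx", "fy", "cx", "cy" (pixels), "D" ([k1, k2, p1, p2, k3] as OpenCV has them; the pictures are not rectified), "rvec" (rotation vector, rad) and "tvec" (3), from world to camera coordinates, as OpenCV has them; the wrist camera has in their place "hand_eye" (4x4, takes a point from camera to tool coordinates, whose origin is the TCP and whose axes are the flange's). Camera axes: x right, y down, z forward; pixel columns grow to the right and rows downward; lengths in m; the calibration is good to about 2 mm. A picture is of the moment at which its call begins: read the wrist's pose just before it.
- ticket.finish_job(): hands the job in; it is judged then, once.
The state is a dict: "t": time; "qpos": joint angles; "dq": joint speeds; "joint_torque": joint torques, N m; "ee_pos": TCP position; "eef_rot": TCP orientation; "force": force on the tool from outside, world axes, zero at the start; "moment": the same for the moment, N m; "width": opening from 0.0 (shut) to 1.0 (fully open); "finger_force": force on a finger pad.
Only numpy, scipy, OpenCV 4.12 (cv2) and the standard library are available. Lean on these libraries where they do the work, as an engineer would, in place of code of your own. Each camera call takes 0.05 s, during which the arm holds its last target. There are 200 camera calls.

## Working session

There is one attempt and no reset: what is moved stays moved. The work goes in short steps, Python scripts to look and compute and a tool call to move; the robot and the scene stay as the last step left them, time stands still between calls to the robot, and variables do not carry over. Pictures are saved under pics/ and viewed, at most 12 in all, crops included, and the job is handed in when it is done.

Besides the shell and the picture viewer there is one more tool, called after "Emit:" as name(argument=value, ...) on one line, values as JSON. play_rows: Moves the arm, as the interface text tells. Its arguments: {"type":"object","properties":{"series":{"type":"array"},"force":{"type":"number"}},"required":["series"]}

```bash
mkdir -p pics; cat > h.py <<'E'
import numpy as np, cv2, pickle
from cell import sensors, viewer, ticket, robot
def snap(n):
    o=sensors.get_obs(); s=dict(viewer.snapshot(n)); 
    s['K']=np.array([[s['fx'],0,s['cx']],[0,s['fy'],s['cy']],[0,0,1.]]); s['D']=np.array(s['D'],float)
    if n=='wrist':
        R=cv2.Rodrigues(np.array(o['eef_rot'],float))[0]; T=np.eye(4);T[:3,:3]=R;T[:3,3]=o['ee_pos']
        s['T']=T@np.array(s['hand_eye'])
    else:
        R=cv2.Rodrigues(np.array(s['rvec'],float))[0]; T=np.eye(4);T[:3,:3]=R.T;T[:3,3]=-R.T@np.array(s['tvec']).ravel(); s['T']=T
    s['obs']=o
    return s
def plane(s,uv,z):
    uv=np.asarray(uv,float).reshape(-1,1,2)
    n=cv2.undistortPoints(uv,s['K'],s['D'])[:,0]
    d=np.c_[n,np.ones(len(n))]@s['T'][:3,:3].T; o=s['T'][:3,3]
    return o+d*((z-o[2])/d[:,2])[:,None]
def cloud(s):
    v,u=np.mgrid[:384,:512]; n=cv2.undistortPoints(np.c_[u.ravel(),v.ravel()].astype(float).reshape(-1,1,2),s['K'],s['D'])[:,0]
    return ((np.c_[n,np.ones(len(n))]*s['depth'].reshape(-1,1))@s['T'][:3,:3].T+s['T'][:3,3]).reshape(384,512,3)
def proj(s,P):
    Ti=np.linalg.inv(s['T']); return cv2.projectPoints(np.asarray(P,float).reshape(-1,1,3),cv2.Rodrigues(Ti[:3,:3])[0],Ti[:3,3],s['K'],s['D'])[0][:,0]
def save(s,f): cv2.imwrite('pics/'+f,s['pixels'][...,::-1])
E
python3 - <<'E'
from h import *
a=snap('scene');b=snap('side');pickle.dump((a,b),open('ab.pkl','wb'))
save(a,'scene.png');save(b,'side.png')
for s in(a,b): print(s['T'][:3,3],s['fx'],s['D'])
print(robot.grip_depth, [x for x in dir(robot) if x[0]!='_'], a['obs'])
E
```

```text
[1.33864142 0.51687446 1.01289174] 467.89579477781814 [0.0088326 0.        0.        0.        0.       ]
[0.4219221  0.95680411 0.82567202] 372.27391443911637 [0.02588867 0.         0.         0.         0.        ]
0.0187 ['Unreachable', 'grip_depth'] {'t': 0.0, 'qpos': array([-1.18800117e+00,  2.13397911e-01, -3.50548873e-02,  1.32349623e+00,
       -1.60995805e-06,  1.57081456e+00]), 'dq': array([ 0.0012786 , -0.00157841,  0.0006717 , -0.00136445, -0.00062761,
        0.00263637]), 'joint_torque': array([ 2.25920405e-03, -6.86155057e+01,  4.87120092e+01,  1.75598235e-02,
        4.34505064e-04, -1.98052881e-06]), 'ee_pos': array([ 0.18663056, -0.4634985 ,  0.23079697]), 'eef_rot': array([-3.08311982e+00, -5.97385417e-01,  3.46816774e-04]), 'force': array([ 0.3215013 , -0.0432397 , -0.05744207]), 'moment': array([-0.01253477, -0.02320427,  0.01281907]), 'finger_force': 0.0, 'width': 1.0027920396053314}
```

View pics/scene.png

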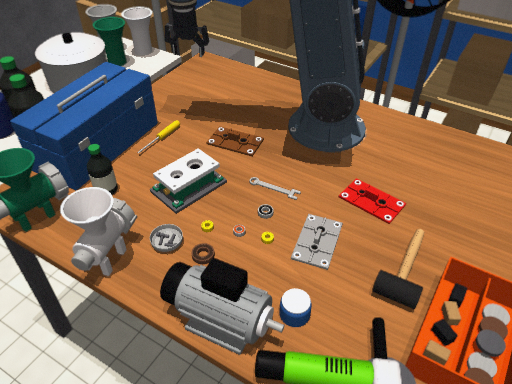

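View pics/side.png

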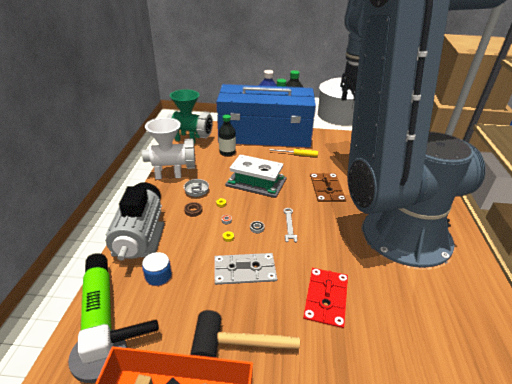

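The scene picture shows the gearbox at (188,178). The large bearing, with black seals, is at (265,211). For the small bearing there is an orange-brown one at (239,230) and yellow look-alikes at (207,225) and (268,237). For the cover there is a grey plate at (317,242), a red one at (372,199) and a brown one at (235,140). My choices are (265,211), (239,230) and (317,242). The side view agrees: large at (257,226), small at (227,219), cover at (245,268).

```bash
python3 - <<'E'
from h import *
a,b=pickle.load(open('ab.pkl','rb'))
for n,pa,pb,z in [('large',(265,211),(257,226),.014),('small',(239,230),(227,219),.014),('yel1',(207,225),(221,202),.014),('yel2',(268,237),(228,236),.014),('cover',(317,242),(245,268),.02),('face',(188,172),(257,168),.078),('tin',(295,305),(157,268),.06),('mallet',(400,288),(208,330),.05),('bottle',(97,150),(227,120),.17),('old',(203,253),(193,209),.016),('wrench',(275,188),(290,225),.008)]:
    print(n,plane(a,pa,z).round(3),plane(b,pb,z).round(3))
def crop(s,c,w,f):
    u,v=c;i=s['pixels'][v-w*3//4:v+w*3//4,u-w:u+w,::-1];return cv2.resize(i,(640,480),interpolation=cv2.INTER_CUBIC)
cv2.imwrite('pics/crop.png',crop(a,(250,225),60,''))
E
```

```text
large [[0.499 0.037 0.014]] [[0.489 0.04  0.014]]
small [[0.603 0.013 0.014]] [[0.593 0.019 0.014]]
yel1 [[ 0.636 -0.076  0.014]] [[ 0.629 -0.07   0.014]]
yel2 [[0.582 0.096 0.014]] [[0.576 0.1   0.014]]
cover [[0.53  0.223 0.02 ]] [[0.505 0.232 0.02 ]]
face [[ 0.536 -0.214  0.078]] [[ 0.516 -0.21   0.078]]
tin [[0.764 0.277 0.06 ]] [[0.737 0.298 0.06 ]]
mallet [[0.579 0.47  0.05 ]] [[0.564 0.461 0.05 ]]
bottle [[ 0.677 -0.423  0.17 ]] [[ 0.659 -0.403  0.17 ]]
old [[ 0.726 -0.023  0.016]] [[ 0.716 -0.016  0.016]]
wrench [[0.391 0.009 0.008]] [[0.381 0.014 0.008]]
```

View pics/crop.png

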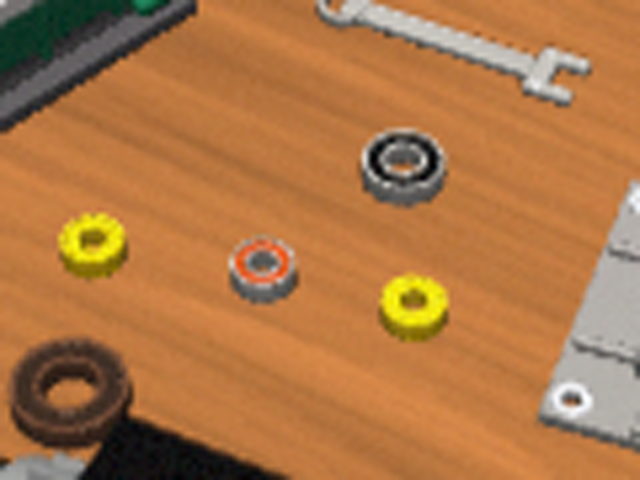

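The crop shows the black-sealed large bearing at (402,165) and the orange-sealed small bearing at (263,268). Both differ clearly from the yellow look-alikes at (92,240) and (413,303). Next I go over the gearbox for a close look.

```bash
cat >> h.py <<'E'
def go(p,ydir=None,o=None):
    "delta in tool axes to world TCP p, tool pointing down, tool y along angle ydir (deg, world; nearest half turn)"
    o=o or sensors.get_obs(); R=cv2.Rodrigues(np.array(o['eef_rot'],float))[0]
    cur=np.degrees(np.arctan2(R[1,1],R[0,1]))
    if ydir is None: ydir=cur
    ydir=cur+(ydir-cur+90)%180-90; a=np.radians(ydir)
    y=np.array([np.cos(a),np.sin(a),0]);z=np.array([0,0,-1.]);Rt=np.c_[np.cross(y,z),y,z]
    t=cv2.Rodrigues(R.T@Rt)[0].ravel(); d=R.T@(np.array(p)-o['ee_pos'])*1000
    print('cur',np.array(o['ee_pos']).round(4),'ydeg',cur.round(2),'->',round(ydir,2),'turn',t.round(4),'shift',d.round(1),'q6',round(o['qpos'][5],2),'t',round(o['t'],2))
E
python3 - <<'E'
from h import *
s=snap('wrist');print(np.array(s['hand_eye']).round(3),s['fx'])
go([.5,-.2,.3])
E
```

```text
[[ 0.001 -0.946 -0.324  0.084]
 [ 1.     0.001  0.001  0.001]
 [-0.001 -0.324  0.946 -0.143]
 [ 0.     0.     0.     1.   ]] 281.8034033488631
cur [ 0.1867 -0.4636  0.2309] ydeg -68.07 -> -68.07 turn [-0.0008 -0.     -0.    ] shift [ 389.1 -127.5  -69. ] q6 1.57 t 0.15
```

Emit:
play_rows(series=[[[0, 0, 0], [49, -16, -3], 1], [[0, 0, 0], [97, -32, -5], 1], [[0, 0, 0], [146, -48, -8], 1], [[0, 0, 0], [195, -64, -10], 1], [[0, 0, 0], [243, -80, -13], 1], [[0, 0, 0], [292, -96, -15], 1], [[0, 0, 0], [340, -112, -18], 1], [[0, 0, 0], [389, -128, -20], 1]])

```text
t: 1.15
ee_pos: [0.5009, -0.1984, 0.2513]
eef_rot: [3.084, 0.598, -0.0]
force: [0.4, -1.0, -0.0]
width: 0.998
finger_force: 0.0
```

```bash
python3 - <<'E'
from h import *
s=snap('wrist');save(s,'w1.png');pickle.dump(s,open('w1.pkl','wb'))
go([.5,-.2,.25])
E
```

```text
cur [ 0.5044 -0.1949  0.2509] ydeg -67.91 -> -67.91 turn [-0.0012 -0.0015 -0.    ] shift [-6.   3.   0.9] q6 2.39 t 1.2
```

View pics/w1.png

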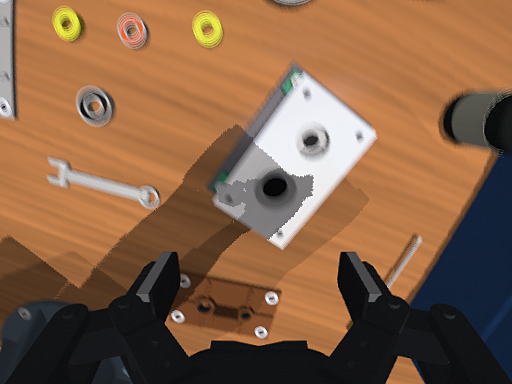

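Wrist view, slightly blurred because the arm was still settling: face spanning (215,195) to (375,135), large bore at (275,187) in shadow, small bore at (313,140), large bearing (95,105), small bearing (132,30). I'll snap again now it is still and fit from depth and pixels.

```bash
python3 - <<'E'
from h import *
s=snap('wrist');s=snap('wrist');save(s,'w2.png');pickle.dump(s,open('w2.pkl','wb'))
C=cloud(s);z=C[...,2]
u0,v0,u1,v1=200,50,390,260
m=np.zeros(z.shape,bool);m[v0:v1,u0:u1]=1
f=m&(abs(z-.078)<.006)
print('face n',f.sum(),np.median(z[f]),z[f].std())
cnt=max(cv2.findContours(f.astype(np.uint8),cv2.RETR_EXTERNAL,cv2.CHAIN_APPROX_NONE)[0],key=cv2.contourArea)
P=plane(s,cnt[:,0].astype(float),.078)
r=cv2.minAreaRect((P[:,:2]*1000).astype(np.float32));print('rect',r)
for nm,c in(('L',(275,187)),('S',(313,140))):
    b=np.zeros_like(m);b[c[1]-25:c[1]+25,c[0]-25:c[0]+25]=1
    # the hole: not face height
    h=(b&(z<.0715)).astype(np.uint8)
    n,l,st,ce=cv2.connectedComponentsWithStats(h); k=1+np.argmax(st[1:,4])
    cn=cv2.findContours((l==k).astype(np.uint8),0,1)[0][0]; Q=plane(s,cn[:,0].astype(float),.078)
    print(nm,ce[k],st[k],cv2.minEnclosingCircle((Q[:,:2]*1000).astype(np.float32)),Q.mean(0), np.percentile(z[l==k],[5,50]))
for nm,c in(('large',(95,105)),('small',(132,30))):
    b=np.zeros_like(m);b[max(c[1]-28,0):c[1]+28,c[0]-28:c[0]+28]=1
    h=(b&(z>.009)).astype(np.uint8); cn=max(cv2.findContours(h,0,1)[0],key=cv2.contourArea)
    Q=plane(s,cn[:,0].astype(float),.014);print(nm,cv2.minEnclosingCircle((Q[:,:2]*1000).astype(np.float32)),np.percentile(z[h>0],[5,50,95]))
print(s['obs']['ee_pos'],np.percentile(z[200:240,60:150],[5,50,95]))
E
```

```text
face n 11268 0.07795897069947474 0.0008876535635652503
rect ((521.1958618164062, -234.32159423828125), (105.32035827636719, 176.26394653320312), 75.94760131835938)
L [276.88442211 193.46231156] [ 257  175   41   37 1194] ((491.44482421875, -225.77511596679688), 24.01961326599121) [ 0.4916454  -0.22553443  0.078     ] [0.06231229 0.06353652]
S [314.22193548 146.98322581] [299 132  32  31 775] ((558.1740112304688, -242.6999053955078), 17.979625701904297) [ 0.5580732  -0.24261859  0.078     ] [0.06223537 0.0635288 ]
large ((491.2157897949219, 29.6605281829834), 24.87173080444336) [0.01105416 0.01335991 0.01494122]
small ((596.3112182617188, 5.3051838874816895), 18.51833152770996) [0.01098438 0.01332201 0.0149906 ]
[ 0.50244134 -0.19677656  0.25066749] [-1.33769236e-03 -6.40678546e-05  1.49337844e-03]
```

View pics/w2.png

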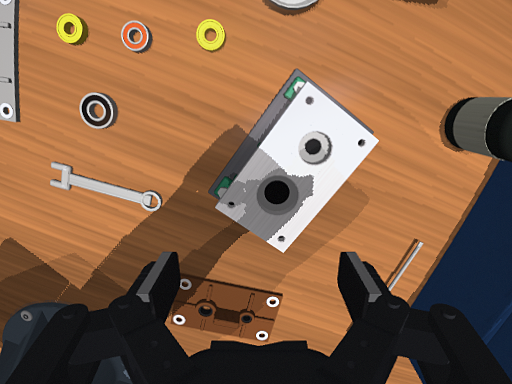

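Now sharp. Depths agree: face z 0.078, bore floor 0.0635, bearing tops about 0.014, rect 176x105. The gearbox yaw is about -14.2°, with the large bore near (0.491,-0.226). I'll go above the large bearing and measure the fingertip heights on the way.

```bash
cat >> h.py <<'E'
def tips(s):
    T=np.array(s['hand_eye']);v,u=np.mgrid[:384,:512]
    n=cv2.undistortPoints(np.c_[u.ravel(),v.ravel()].astype(float).reshape(-1,1,2),s['K'],s['D'])[:,0]
    P=(np.c_[n,np.ones(len(n))]*s['depth'].reshape(-1,1))@T[:3,:3].T+T[:3,3]
    P=P[(s['depth'].ravel()>.03)&(P[:,2]<.04)&(P[:,2]>-.06)&(abs(P[:,0])<.015)&(abs(P[:,1])<.07)]*1000
    for sg in(-1,1):
        Q=P[sg*P[:,1]>0]; 
        if len(Q): t=Q[Q[:,2]>np.percentile(Q[:,2],97)]; print('tip side',sg,'zmax',np.percentile(Q[:,2],[90,98,99.7]).round(1),'inner |y|',np.percentile(abs(t[:,1]),[2,50]).round(1),'x',np.percentile(t[:,0],[2,98]).round(1))
def circ(s,c,w,zt,zth):
    "centre of the round thing higher than zth near world xy c"
    C=cloud(s);m=(C[...,2]>zth)&(C[...,2]<zt+.004)&(np.hypot(C[...,0]-c[0],C[...,1]-c[1])<w)
    l=cv2.findContours(m.astype(np.uint8),0,1)[0];cn=max(l,key=cv2.contourArea)
    Q=plane(s,cn[:,0].astype(float),zt)[:,:2]*1000
    print('circ',cv2.minEnclosingCircle(Q.astype(np.float32)),'ellipse',cv2.fitEllipse(Q.astype(np.float32)))
E
python3 - <<'E'
from h import *
tips(pickle.load(open('w2.pkl','rb')))
go([.491,.0297,.11])
E
```

```text
tip side -1 zmax [-22.  -16.  -13.2] inner |y| [41.3 41.7] x [-9.1 10.4]
tip side 1 zmax [-21.9 -16.  -13.9] inner |y| [43.2 43.6] x [-9.8 10.6]
cur [ 0.5009 -0.1982  0.2507] ydeg -67.89 -> -67.89 turn [-0.0007  0.0006  0.    ] shift [  76.7 -214.8  140.8] q6 2.38 t 1.3
```

Emit:
play_rows(series=[[[0, 0, 0], [10, -27, 15], 1], [[0, 0, 0], [20, -54, 32], 0.75], [[0, 0, 0], [30, -81, 50], 0.75], [[0, 0, 0], [41, -110, 70], 0.75], [[0, 0, 0], [54, -150, 95], 0.75], [[0, 0, 0], [67, -188, 118], 0.75], [[0, 0, 0], [75, -210, 136], 0.75], [[0, 0, 0], [77, -215, 141], 0.75]])

```text
t: 2.3
ee_pos: [0.4898, 0.0286, 0.1094]
eef_rot: [-3.084, -0.599, 0.003]
force: [-0.0, 0.2, -0.5]
width: 0.753
finger_force: 0.0
```

```bash
sed -i "s/        s\['T'\]=T@np/        s['hand_eye']=np.array(s['hand_eye']); s['hand_eye'][:2,3]-=[.0005,.00095]\n        s['T']=T@np/" h.py
python3 - <<'E'
from h import *
snap('wrist');s=snap('wrist');print(s['obs']['width'],s['obs']['ee_pos']);tips(s)
circ(s,(.491,.03),.04,.014,.009);circ(s,(.491,.03),.04,.014,.012)
s=pickle.load(open('w2.pkl','rb'))
R=s['T'][:3,:3]; d=cv2.Rodrigues(np.array(s['obs']['eef_rot']))[0]@[-.5,-.95,0]; print('corr of w2 mm',d)
E
```

```text
0.7505847947390483 [0.49007092 0.02851773 0.10945495]
tip side -1 zmax [-19.9 -10.9  -6.9] inner |y| [31.8 32.3] x [-10.1  10.7]
tip side 1 zmax [-19.8 -10.9  -7.3] inner |y| [31.7 32.3] x [-10.1  10.6]
circ ((490.8330993652344, 32.2159423828125), 23.87972068786621) ellipse ((490.72625732421875, 32.269981384277344), (45.987728118896484, 47.01505661010742), 108.81684112548828)
circ ((490.4244079589844, 32.19198989868164), 23.562702178955078) ellipse ((490.4185791015625, 32.17423629760742), (45.95185089111328, 46.29125213623047), 114.26251983642578)
corr of w2 mm [-8.21372844e-01  6.91264106e-01  7.65227803e-04]
```

```bash
python3 - <<'E'
from h import *
go([.4905,.0322,.003])
E
```

```text
cur [0.4905 0.0279 0.1102] ydeg -68.07 -> -68.07 turn [ 0.      0.0007 -0.    ] shift [  1.7  -4.  107.2] q6 2.82 t 2.4
```

Emit:
play_rows(series=[[[0, 0, 0], [1, -3, 25], 0.75], [[0, 0, 0], [2, -4, 55], 0.75], [[0, 0, 0], [2, -4, 85], 0.75], [[0, 0, 0], [2, -4, 102], 0.75], [[0, 0, 0], [2, -4, 107], 0.75], [[0, 0, 0], [2, -4, 107], 0.75], [[0, 0, 0], [2, -4, 107], 0.45], [[0, 0, 0], [2, -4, 107], 0.45]], force=40)

```text
t: 3.4
ee_pos: [0.492, 0.0327, 0.0045]
eef_rot: [3.084, 0.597, 0.003]
force: [-2.9, -2.0, 12.2]
width: 0.521
finger_force: 39.1
```

Emit:
play_rows(series=[[[0, 0, 0], [0, 0, 0], 0.45], [[0, 0, 0], [0, 0, 0], 0.45], [[0, 0, 0], [0, 0, 0], 0.45], [[0, 0, 0], [0, 0, -20], 0.45], [[0, 0, 0], [0, 0, -50], 0.45], [[0, 0, 0], [0, 0, -90], 0.45], [[0, 0, 0], [0, 0, -115], 0.45], [[0, 0, 0], [0, 0, -120], 0.45]])

```text
t: 4.4
ee_pos: [0.4924, 0.0329, 0.1252]
eef_rot: [3.084, 0.598, 0.005]
force: [0.3, -0.8, -1.6]
width: 0.524
finger_force: 41.3
```

```bash
python3 - <<'E'
from h import *
snap('wrist');s=snap('wrist');save(s,'g1.png');pickle.dump(s,open('g1.pkl','wb'));o=s['obs'];print(o['width'],o['ee_pos'],o['finger_force'],o['force']);tips(s)
go([.491,-.226,.123])
T=s['hand_eye'];C=cloud(s);Ti=np.linalg.inv(s['T']@np.linalg.inv(T))
P=(C.reshape(-1,3)@Ti[:3,:3].T+Ti[:3,3]).reshape(C.shape)*1000
m=(s['depth']>.03)&(abs(P[...,0])<30)&(abs(P[...,1])<22)&(P[...,2]<25)&(P[...,2]>-25)
print(m.sum());Q=P[m];print('x',np.percentile(Q[:,0],[.5,2,50,98,99.5]),'y',np.percentile(Q[:,1],[.5,50,99.5]))
for lo,hi in((-15,-10),(-10,-5),(-5,0),(0,5),(5,15)): 
  q=Q[(Q[:,2]>lo)&(Q[:,2]<hi)]; print(lo,len(q),q[:,0].min() if len(q) else '',q[:,0].max() if len(q) else '')
E
```

```text
0.521319663863606 [0.49198921 0.03293457 0.12460547] 41.28489911556244 [ 0.47432267  0.42958594 -0.27571363]
tip side -1 zmax [-8.5 -2.1  3. ] inner |y| [0.3 6.7] x [-12.7  14.5]
tip side 1 zmax [-8.5 -2.1  2.8] inner |y| [0.3 6.7] x [-12.6  14.5]
cur [0.4915 0.0329 0.1235] ydeg -68.06 -> -68.06 turn [ 0.0003 -0.0008  0.    ] shift [-97.1 240.    0.5] q6 2.83 t 4.5
5095
x [-24.14070746 -22.55378594   1.85334497  21.23355792  21.58391538] y [-21.52992801  -0.24444835  21.50359146]
-15 191 -23.615416221219377 21.252739705829637
-10 4140 -25.76244035584202 21.78971058132295
-5 431 -12.972857508084857 21.997143938728758
0 333 -13.027112100665983 21.734523904165858
5 0
```

View pics/g1.png

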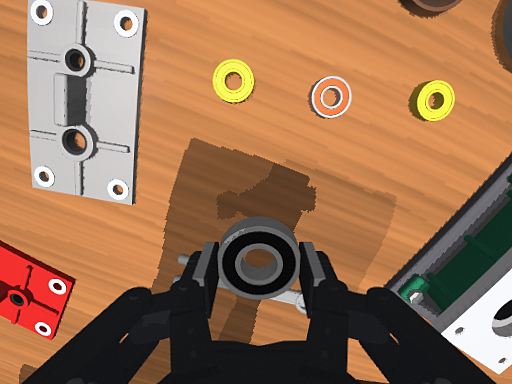

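The large bearing is held at (258,258). The cover's large neck is at (77,140), its small neck at (75,60). I'll stop 60 mm short of the large bore for a close look at it.

```bash
cat >> h.py <<'E'
def inhand(s):
    "centre (mm, tool xy) and height of the flat top of a bearing in the hand"
    T=s['hand_eye'];C=cloud(s);Ti=T@np.linalg.inv(s['T']);P=(C.reshape(-1,3)@Ti[:3,:3].T+Ti[:3,3]).reshape(C.shape)*1000
    m=(s['depth']>.03)&(abs(P[...,0])<35)&(abs(P[...,1])<20)&(P[...,2]<0)&(P[...,2]>-15)
    zt=np.median(P[...,2][m]); m&=abs(P[...,2]-zt)<2
    Q=P[m]; r=np.hypot(Q[:,0],Q[:,1])
    for yb in range(-12,13,4):
        q=Q[abs(Q[:,1]-yb)<1.5]; print(yb,(q[:,0].min()+q[:,0].max())/2,q[:,0].min(),q[:,0].max())
    print('top z',zt)
E
python3 - <<'E'
from h import *
inhand(pickle.load(open('g1.pkl','rb')))
go([.435,-.248,.140])
E
```

```text
-12 -1.7779961960597284 -22.683348608491915 19.12735621637246
-8 -1.5851539414764027 -23.73293718699082 20.562629304038015
-4 -1.735888714804485 -24.92850064459562 21.45672321498665
0 -2.006076288051384 -25.76244035584191 21.750287779739143
4 -1.4883719572646168 -24.500611622377598 21.523867707848364
8 -1.4695917359449915 -23.716724435947523 20.77754096405754
12 -1.9446466524574166 -22.49287314180498 18.603579836890148
top z -8.744118996853555
cur [0.4915 0.0329 0.1235] ydeg -68.06 -> -68.06 turn [ 0.0003 -0.0008  0.    ] shift [-157.3  239.5  -16.6] q6 2.83 t 4.5
```

Emit:
play_rows(series=[[[0, 0, 0], [-12, 18, -8], 0.45], [[0, 0, 0], [-34, 52, -16], 0.45], [[0, 0, 0], [-60, 92, -17], 0.45], [[0, 0, 0], [-87, 132, -17], 0.45], [[0, 0, 0], [-113, 172, -17], 0.45], [[0, 0, 0], [-137, 208, -17], 0.45], [[0, 0, 0], [-152, 232, -17], 0.45], [[0, 0, 0], [-157, 240, -17], 0.45]])

```text
t: 5.5
ee_pos: [0.4344, -0.2494, 0.1391]
eef_rot: [-3.084, -0.595, 0.002]
force: [-0.3, 0.7, -0.1]
width: 0.528
finger_force: 41.3
```

```bash
cat >> h.py <<'E'
def bore(s,c,w):
    C=cloud(s);z=C[...,2];m=(np.hypot(C[...,0]-c[0],C[...,1]-c[1])<w)&(z<.0715)&(z>.05)
    cn=max(cv2.findContours(m.astype(np.uint8),0,1)[0],key=cv2.contourArea);Q=plane(s,cn[:,0].astype(float),.078)[:,:2]*1000
    print('bore',cv2.minEnclosingCircle(Q.astype(np.float32)),cv2.fitEllipse(Q.astype(np.float32)))
def face(s):
    z=cloud(s)[...,2];f=(abs(z-.078)<.006).astype(np.uint8)
    cn=max(cv2.findContours(f,0,1)[0],key=cv2.contourArea);print('face',cv2.minAreaRect((plane(s,cn[:,0].astype(float),.078)[:,:2]*1000).astype(np.float32)))
E
python3 - <<'E'
from h import *
snap('wrist');s=snap('wrist');pickle.dump(s,open('b1.pkl','wb'));o=s['obs'];print(o['width'],o['ee_pos'],o['finger_force'])
bore(s,(.491,-.226),.032);bore(s,(.558,-.243),.026);face(s);save(s,'b1.png')
inhand(s)
E
```

```text
0.5188051368083275 [ 0.43450118 -0.24947816  0.13925985] 41.33642077445984
bore ((489.7015075683594, -225.4900360107422), 23.913450241088867) ((489.8109436035156, -225.50242614746094), (46.86335372924805, 47.12226486206055), 11.614541053771973)
bore ((555.8953247070312, -242.2424774169922), 18.26908302307129) ((555.7686157226562, -242.0666961669922), (34.87187576293945, 35.61906433105469), 154.378173828125)
face ((520.1559448242188, -233.59872436523438), (104.26490020751953, 176.58607482910156), 75.9934310913086)
-12 -1.960717899698512 -22.774270795299923 18.8528349959029
-8 -1.5950729010215117 -24.12696876955667 20.936822967513645
-4 -1.8325359776781855 -25.17826013621344 21.513188180857068
0 -1.7308511577552856 -25.50444594525142 22.042743629740848
4 -1.6112620234186021 -24.975618620636798 21.753094573799594
8 -1.9434441511479434 -24.87579362163428 20.988905319338393
12 -1.6700983749974032 -22.486483071314346 19.14628632131954
top z -8.775473734990587
```

```bash
python3 - <<'E'
from h import *
go([.4911,-.2251,.078])
E
```

```text
cur [ 0.4348 -0.2485  0.1394] ydeg -68.12 -> -68.12 turn [-0.0011  0.0008  0.    ] shift [61.  -0.7 61.4] q6 2.24 t 5.6
```

Emit:
play_rows(series=[[[0, 0, 0], [25, 0, 0], 0.45], [[0, 0, 0], [50, 0, 15], 0.45], [[0, 0, 0], [60, -1, 35], 0.45], [[0, 0, 0], [61, -1, 45], 0.45], [[0, 0, 0], [61, -1, 50], 0.45], [[0, 0, 0], [61, -1, 54], 0.45], [[0, 0, 0], [61, -1, 57], 0.45], [[0, 0, 0], [61, -1, 60], 0.45]])

```text
t: 6.6
ee_pos: [0.4915, -0.2249, 0.0805]
eef_rot: [3.084, 0.597, 0.001]
force: [-1.3, -0.2, -0.5]
width: 0.526
finger_force: 41.3
```

```bash
python3 - <<'E'
from h import *
o=sensors.get_obs();print(o['force'],o['moment'],o['finger_force'])
go([.4911,-.2251,.078])
E
```

```text
[-1.26985752 -0.2001258  -0.48173699] [-0.01911256  0.00905389  0.01880911] 41.336238384246826
cur [ 0.4915 -0.2249  0.0805] ydeg -68.08 -> -68.08 turn [ 0.0004 -0.0004  0.    ] shift [-0.5  0.   2.5] q6 2.33 t 6.6
```

Emit:
play_rows(series=[[[0, 0, 0], [0, 0, 1], 0.45], [[0, 0, 0], [0, 0, 2], 0.45], [[0, 0, 0], [0, 0, 3], 0.45], [[0, 0, 0], [0, 0, 3.5], 0.45], [[0, 0, 0], [0, 0, 3.5], 0.45], [[0, 0, 0], [0, 0, 3.5], 0.65], [[0, 0, 0], [0, 0, 3.5], 0.7], [[0, 0, 0], [0, 0, 0], 0.7]])

```text
t: 7.6
ee_pos: [0.4914, -0.2246, 0.0803]
eef_rot: [-3.084, -0.598, 0.0]
force: [-0.3, 0.2, 0.5]
width: 0.702
finger_force: 0.0
```

Emit:
play_rows(series=[[[0, 0, 0], [0, 0, -20], 0.7], [[0, 0, 0], [-10, 0, -50], 0.7], [[0, 0, 0], [-30, 0, -60], 0.7], [[0, 0, 0], [-50, 0, -60], 0.4], [[0, 0, 0], [-60, 0, -60], 0], [[0, 0, 0], [-60, 0, -60], 0], [[0, 0, 0], [-60, 0, -60], 0], [[0, 0, 0], [-60, 0, -60], 0]])

```text
t: 8.6
ee_pos: [0.4361, -0.2469, 0.14]
eef_rot: [-3.084, -0.598, 0.0]
force: [0.1, -0.4, 0.2]
width: -0.002
finger_force: 0.0
```

```bash
python3 - <<'E'
from h import *
s=snap('wrist');pickle.dump(s,open('p1.pkl','wb'));o=s['obs'];print(o['width'],o['ee_pos'],o['force']);save(s,'p1.png')
C=cloud(s);d=np.hypot(C[...,0]-.4895,C[...,1]+.2257);z=C[...,2]
m=(d>.011)&(d<.0225);print('bearing top z',np.percentile(z[m],[2,10,50,90,98]))
A=np.c_[C[m][:,:2]-[.4895,-.2257],np.ones(m.sum())];print('tilt',np.linalg.lstsq(A,z[m],rcond=None)[0])
m=(d>.028)&(abs(z-.078)<.005);print('face',np.median(z[m]))
go([.4895,-.2257,.079])
E
```

```text
-0.0015853521746896312 [ 0.43612504 -0.24689174  0.14004101] [ 0.10958877 -0.40939136  0.21018559]
bearing top z [0.07516227 0.07569297 0.07656453 0.07745472 0.07800089]
tilt [0.00240424 0.00021063 0.07657023]
face 0.07793834856015086
cur [ 0.4361 -0.2469  0.1401] ydeg -68.04 -> -68.04 turn [-0.0002  0.0001  0.    ] shift [57.5  0.3 61.1] q6 2.24 t 8.65
```

View pics/p1.png

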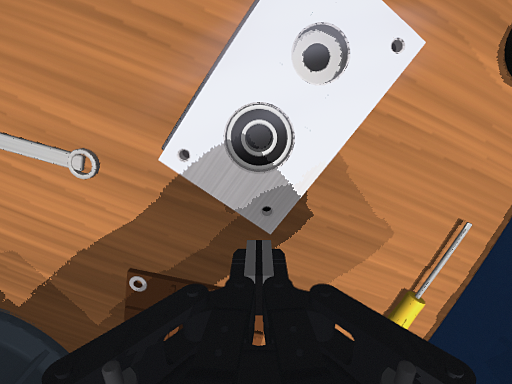

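The large bearing sits flat in its bore at (260,137). Its top is at 0.0766, 1.4 mm below the face with no tilt, so it is home. Next is the small bearing.

```bash
python3 - <<'E'
from h import *
s=pickle.load(open('g1.pkl','rb'));circ(s,(.596,.007),.03,.014,.009)
go([.596,.0065,.12])
E
```

```text
circ ((595.748779296875, 7.646773815155029), 18.035396575927734) ellipse ((595.9767456054688, 7.912173271179199), (34.29214096069336, 34.86854553222656), 23.130817413330078)
cur [ 0.4361 -0.2469  0.1401] ydeg -68.04 -> -68.04 turn [-0.0002  0.0001  0.    ] shift [ 243.1 -175.2   20.1] q6 2.24 t 8.65
```

Emit:
play_rows(series=[[[0, 0, 0], [15, -11, -4], 0.2], [[0, 0, 0], [45, -33, -8], 0.65], [[0, 0, 0], [85, -62, -8], 0.65], [[0, 0, 0], [125, -91, 0], 0.65], [[0, 0, 0], [165, -120, 8], 0.65], [[0, 0, 0], [205, -148, 16], 0.65], [[0, 0, 0], [234, -170, 25], 0.65], [[0, 0, 0], [244, -176, 30], 0.65]])

```text
t: 9.65
ee_pos: [0.5971, 0.0102, 0.1097]
eef_rot: [-3.083, -0.602, 0.001]
force: [-0.4, -1.0, 0.3]
width: 0.653
finger_force: 0.0
```

```bash
python3 - <<'E'
from h import *
snap('wrist');s=snap('wrist');o=s['obs'];print(o['width'],o['ee_pos']);tips(s)
circ(s,(.596,.008),.03,.014,.009);circ(s,(.596,.008),.03,.014,.012)
go([.596,.0078,.004])
E
```

```text
0.6508057981000438 [0.59709933 0.01007915 0.10923135]
tip side -1 zmax [-19.7  -9.4  -5.6] inner |y| [27.7 28. ] x [-10.8  10.8]
tip side 1 zmax [-19.6  -9.9  -5.7] inner |y| [27.7 28. ] x [-9.8 11.1]
circ ((597.25341796875, 7.576877593994141), 17.948274612426758) ellipse ((597.1494140625, 7.517922401428223), (34.17636489868164, 35.128273010253906), 111.6386489868164)
circ ((596.8211669921875, 7.413671970367432), 17.50631332397461) ellipse ((596.7760009765625, 7.397298812866211), (34.00401306152344, 34.31599044799805), 122.79521179199219)
cur [0.5965 0.0087 0.1097] ydeg -67.97 -> -67.97 turn [-0.0004  0.0008  0.    ] shift [ -0.7   0.7 105.7] q6 2.77 t 9.75
```

Emit:
play_rows(series=[[[0, 0, 0], [0, 1, 25], 0.65], [[0, 0, 0], [-0.5, 1, 55], 0.65], [[0, 0, 0], [-0.5, 1, 85], 0.65], [[0, 0, 0], [-0.5, 1, 101], 0.65], [[0, 0, 0], [-0.5, 1, 106], 0.65], [[0, 0, 0], [-0.5, 1, 106], 0.65], [[0, 0, 0], [-0.5, 1, 106], 0.3], [[0, 0, 0], [-0.5, 1, 106], 0.3]], force=40)

```text
t: 10.75
ee_pos: [0.5971, 0.0062, 0.0056]
eef_rot: [3.084, 0.598, 0.003]
force: [-2.0, -0.9, 9.4]
width: 0.384
finger_force: 38.9
```

Emit:
play_rows(series=[[[0, 0, 0], [0, 0, 0], 0.3], [[0, 0, 0], [0, 0, 0], 0.3], [[0, 0, 0], [0, 0, 0], 0.3], [[0, 0, 0], [0, 0, -20], 0.3], [[0, 0, 0], [0, 0, -55], 0.3], [[0, 0, 0], [0, 0, -100], 0.3], [[0, 0, 0], [0, 0, -125], 0.3], [[0, 0, 0], [0, 0, -130], 0.3]])

```text
t: 11.75
ee_pos: [0.5974, 0.0062, 0.1364]
eef_rot: [3.084, 0.598, 0.005]
force: [1.1, 0.0, -0.8]
width: 0.383
finger_force: 39.8
```

```bash
python3 - <<'E'
from h import *
snap('wrist');s=snap('wrist');o=s['obs'];print(o['width'],o['ee_pos'],o['finger_force']);pickle.dump(s,open('g2.pkl','wb'))
inhand(s)
go([.5557-.060*.928,-.2422-.060*.375,.14])
E
```

```text
0.38123900275912254 [0.59700132 0.00625825 0.13562036] 39.80845928192139
-12 -0.000954704308941956 -13.87834840012092 13.876438991503036
-8 0.15046370898458328 -15.816945243653958 16.117872661623124
-4 -0.07266762488333889 -17.186563109027887 17.04122785926121
0 0.15505888070982365 -17.264187309239066 17.574305070658713
4 0.3344410556237456 -16.718071334748675 17.386953445996166
8 0.04289791530814924 -16.213010214808364 16.298806045424662
12 -0.18987006787934924 -13.967966975959477 13.588226840200779
top z -7.822651227129107
cur [0.5965 0.0062 0.1344] ydeg -68.07 -> -68.07 turn [ 0.0002 -0.0006  0.    ] shift [-190.7  215.3   -5.7] q6 2.77 t 11.85
```

Emit:
play_rows(series=[[[0, 0, 0], [-12, 14, -4], 0.3], [[0, 0, 0], [-38, 43, -8], 0.3], [[0, 0, 0], [-70, 79, -8], 0.3], [[0, 0, 0], [-103, 116, -6], 0.3], [[0, 0, 0], [-136, 154, -6], 0.3], [[0, 0, 0], [-166, 188, -6], 0.3], [[0, 0, 0], [-185, 209, -6], 0.3], [[0, 0, 0], [-191, 215, -6], 0.3]])

```text
t: 12.85
ee_pos: [0.4978, -0.2663, 0.1395]
eef_rot: [-3.084, -0.594, 0.002]
force: [0.8, -0.2, 0.2]
width: 0.385
finger_force: 39.8
```

```bash
python3 - <<'E'
from h import *
snap('wrist');s=snap('wrist');pickle.dump(s,open('b2.pkl','wb'));o=s['obs'];print(o['ee_pos'],o['finger_force'])
bore(s,(.5557,-.2422),.026);face(s)
C=cloud(s);d=np.hypot(C[...,0]-.4895,C[...,1]+.2257);m=(d>.011)&(d<.0225);print('L top',np.median(C[m][:,2]))
go([.5557,-.2422,.0775])
E
```

```text
[ 0.49803557 -0.26613633  0.13963147] 39.84000742435455
bore ((557.5275268554688, -242.55935668945312), 18.106094360351562) ((557.5780029296875, -242.53485107421875), (35.19328308105469, 35.57771682739258), 14.505167007446289)
face ((519.97216796875, -233.35147094726562), (104.24810791015625, 176.94952392578125), 75.85862731933594)
L top 0.1988082965070323
cur [ 0.4986 -0.2651  0.1397] ydeg -68.14 -> -68.14 turn [-0.0008  0.0007  0.    ] shift [61.5  0.1 62.2] q6 2.27 t 12.95
```

Emit:
play_rows(series=[[[0, 0, 0], [25, 0, 0], 0.3], [[0, 0, 0], [50, 1, 15], 0.3], [[0, 0, 0], [62, 1, 35], 0.3], [[0, 0, 0], [63, 1, 45], 0.3], [[0, 0, 0], [63, 1, 50], 0.3], [[0, 0, 0], [63, 1, 53], 0.3], [[0, 0, 0], [63, 1, 55], 0.3], [[0, 0, 0], [63, 1, 57], 0.3]])

```text
t: 13.95
ee_pos: [0.5583, -0.2422, 0.0836]
eef_rot: [3.084, 0.597, 0.001]
force: [0.3, -0.3, -0.9]
width: 0.383
finger_force: 39.9
```

```bash
python3 - <<'E'
from h import *
o=sensors.get_obs();print(o['force'],o['moment'],o['finger_force'])
go([.5572,-.2425,.0797])
E
```

```text
[ 0.34263836 -0.30136443 -0.92802945] [ 0.01788448 -0.01653235  0.06642399] 39.85117256641388
cur [ 0.5583 -0.2422  0.0836] ydeg -68.09 -> -68.09 turn [ 0.0004 -0.0004  0.    ] shift [-1.1 -0.2  3.9] q6 2.35 t 13.95
```

Emit:
play_rows(series=[[[0, 0, 0], [-1, 0, 1], 0.3], [[0, 0, 0], [-1, 0, 2], 0.3], [[0, 0, 0], [-1, 0, 3], 0.3], [[0, 0, 0], [-1, 0, 4], 0.3], [[0, 0, 0], [-1, 0, 4.5], 0.3], [[0, 0, 0], [-1, 0, 4.5], 0.45], [[0, 0, 0], [-1, 0, 4.5], 0.55], [[0, 0, 0], [-1, 0, 1], 0.55]])

```text
t: 14.95
ee_pos: [0.5572, -0.2423, 0.0823]
eef_rot: [-3.084, -0.598, 0.001]
force: [-0.5, 0.0, -0.5]
width: 0.55
finger_force: 0.0
```

Emit:
play_rows(series=[[[0, 0, 0], [0, 0, -20], 0.55], [[0, 0, 0], [-10, 0, -50], 0.55], [[0, 0, 0], [-30, 0, -60], 0.55], [[0, 0, 0], [-50, 0, -70], 0.55], [[0, 0, 0], [-70, 0, -75], 0.55], [[0, 0, 0], [-80, 0, -75], 0.55], [[0, 0, 0], [-80, 0, -75], 0.55], [[0, 0, 0], [-80, 0, -75], 0.55]])

```text
t: 15.95
ee_pos: [0.4833, -0.272, 0.157]
eef_rot: [-3.084, -0.598, 0.0]
force: [-0.3, 0.3, -0.1]
width: 0.55
finger_force: 0.0
```

```bash
python3 - <<'E'
from h import *
s=snap('wrist');pickle.dump(s,open('p2.pkl','wb'));o=s['obs'];print(o['width'],o['ee_pos'],o['force']);save(s,'p2.png')
C=cloud(s);z=C[...,2]
for c,a,b in(((.489,-.2257),.011,.0215),((.557,-.2425),.009,.016)):
    d=np.hypot(C[...,0]-c[0],C[...,1]-c[1]);m=(d>a)&(d<b);A=np.c_[C[m][:,:2]-c,np.ones(m.sum())]
    print('top z',np.percentile(z[m],[2,50,98]),'tilt',np.linalg.lstsq(A,z[m],rcond=None)[0])
face(s)
# cover from earlier overview g1
s=pickle.load(open('g1.pkl','rb'));C=cloud(s);z=C[...,2];m=(z>.004)&(z<.06)&(abs(C[...,0]-.52)<.16)&(abs(C[...,1]-.23)<.12)&(s['pixels'].ptp(axis=2)<40 if hasattr(np.ndarray,'ptp') else np.ptp(s['pixels'],axis=2)<40)
cn=max(cv2.findContours(m.astype(np.uint8),0,1)[0],key=cv2.contourArea);print('cover',cv2.minAreaRect((plane(s,cn[:,0].astype(float),.008)[:,:2]*1000).astype(np.float32)))
print('necks',plane(s,[(77,140),(75,60)],.018))
w=m&(z>.025);print('web',w.sum(),C[w].mean(0),C[w].max(0))
E
```

```text
0.5501509068411522 [ 0.48333045 -0.2720496   0.15695542] [-0.2573705   0.26832797 -0.11975961]
top z [0.07563564 0.21900056 0.24788318] tilt [-3.7760906  -1.52076845  0.16056474]
top z [0.07504991 0.07651933 0.07789102] tilt [-0.006793   -0.00224549  0.0765334 ]
face ((520.1336669921875, -233.59571838378906), (104.63351440429688, 176.66390991210938), 75.81828308105469)Traceback (most recent call last):
  File "<stdin>", line 9, in <module>
AttributeError: `ptp` was removed from the ndarray class in NumPy 2.0. Use np.ptp(arr, ...) instead.
```

View pics/p2.png

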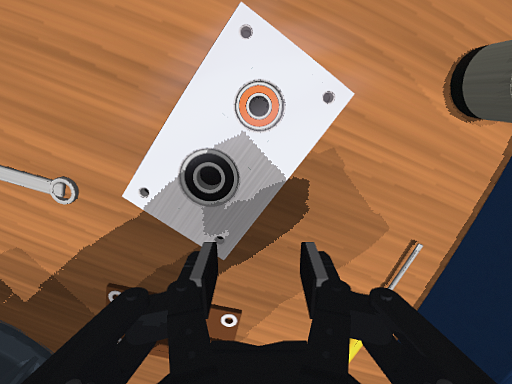

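Both bearings lie flat in their bores, the large at (208,177) and the small at (258,105), top 0.0765. Now the cover.

```bash
cat >> h.py <<'E'
def cover(s,c=(.52,.23)):
    C=cloud(s);z=C[...,2];m=(z>.004)&(z<.06)&(np.hypot(C[...,0]-c[0],C[...,1]-c[1])<.14)&(np.ptp(s['pixels'].astype(int),axis=2)<40)
    cn=max(cv2.findContours(m.astype(np.uint8),0,1)[0],key=cv2.contourArea);k=np.zeros(z.shape,np.uint8);cv2.drawContours(k,[cn],-1,1,-1)
    print('cover',cv2.minAreaRect((plane(s,cn[:,0].astype(float),.008)[:,:2]*1000).astype(np.float32)))
    w=(k>0)&(z>.033)&(z<.045)
    print('web',w.sum(),np.median(z[w]),cv2.minAreaRect((C[w][:,:2]*1000).astype(np.float32)))
    n=(k>0)&(abs(z-.018)<.003)
    q=C[n];print('neck-height pts',n.sum())
    return m
E
python3 - <<'E'
from h import *
s=pickle.load(open('g1.pkl','rb'));cover(s);print('necks',plane(s,[(77,140),(75,60)],.018))
go([.52,.22,.2])
E
```

```text
cover ((507.7851257324219, 212.27670288085938), (175.59910583496094, 105.7358627319336), 11.457544326782227)
web 842 0.0374551544115382 ((512.6941528320312, 214.27886962890625), (41.87278747558594, 14.018564224243164), 11.80951976776123)
neck-height pts 1804
necks [[0.47897854 0.20427419 0.018     ]
 [0.54489153 0.22013274 0.018     ]]
cur [ 0.4834 -0.272   0.1569] ydeg -68.05 -> -68.05 turn [-0.0004  0.0002  0.    ] shift [ 217.8 -442.7  -42.9] q6 2.25 t 16.0
```

Emit:
play_rows(series=[[[0, 0, -0.15], [8, -17, -10], 0.55], [[0, 0, -0.33], [22, -46, -25], 0.55], [[0, 0, -0.51], [38, -80, -38], 0.5], [[0, 0, -0.69], [54, -114, -43], 0.5], [[0, 0, -0.87], [68, -144, -43], 0.5], [[0, 0, -1.05], [82, -173, -43], 0.5], [[0, 0, -1.23], [94, -200, -43], 0.5], [[0, 0, -1.41], [104, -220, -43], 0.5]])

```text
t: 17.0
ee_pos: [0.4977, -0.0277, 0.2001]
eef_rot: [-1.953, -2.461, -0.0]
force: [0.2, 0.7, -1.0]
width: 0.494
finger_force: 0.0
```

```bash
python3 - <<'E'
from h import *
go([.5127,.2138,.2],101.6)
E
```

```text
cur [ 0.4977 -0.0277  0.2001] ydeg 13.13 -> 101.6 turn [ 0.000e+00 -2.000e-04 -1.544e+00] shift [2.318e+02 6.950e+01 2.000e-01] q6 1.29 t 17.0
```

Emit:
play_rows(series=[[[0, 0, -0.185], [29, 9, 0], 0.5], [[0, 0, -0.37], [60, 18, 0], 0.5], [[0, 0, -0.555], [93, 28, 0], 0.5], [[0, 0, -0.74], [127, 38, 0], 0.5], [[0, 0, -0.925], [160, 48, 0], 0.5], [[0, 0, -1.11], [191, 57, 0], 0.5], [[0, 0, -1.295], [216, 65, 0], 0.5], [[0, 0, -1.48], [229, 69, 0], 0.5]])

```text
t: 18.0
ee_pos: [0.5143, 0.2111, 0.1999]
eef_rot: [0.218, -3.134, -0.0]
force: [-0.2, 0.3, -0.9]
width: 0.498
finger_force: 0.0
```

```bash
python3 - <<'E'
from h import *
snap('wrist');s=snap('wrist');o=s['obs'];print(o['ee_pos']);tips(s);save(s,'c1.png');pickle.dump(s,open('c1.pkl','wb'))
m=cover(s);go([.5127,.2138,.12],101.6)
E
```

```text
[0.51432564 0.21200473 0.19977572]
tip side -1 zmax [-20.4  -8.8  -3.4] inner |y| [23.1 23.3] x [-11.2  10.6]
tip side 1 zmax [-20.5  -8.9  -3.5] inner |y| [19.6 19.8] x [-11.   10.5]
cover ((508.8571472167969, 211.67478942871094), (175.96963500976562, 103.80072021484375), 11.373966217041016)
web 382 0.037712048587349056 ((513.3837890625, 212.88807678222656), (41.624549865722656, 11.9112548828125), 11.421067237854004)
neck-height pts 850
cur [0.5143 0.2109 0.1998] ydeg 97.79 -> 101.6 turn [ 0.0001 -0.0005 -0.0665] shift [ 1.1  3.1 79.8] q6 0.25 t 18.1
```

View pics/c1.png

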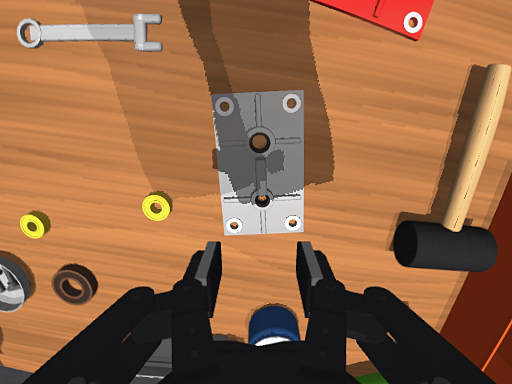

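The picture shows the grey cover with the large neck at (260,142), the web, and the small neck at (262,198). The fingers are clear of everything. The fingertips look off-centre by 1.7 mm, so I'll recheck now that the arm is at rest.

```bash
python3 - <<'E'
from h import *
s=snap('wrist');tips(s);cover(s);go([.5127,.2138,.12],101.4)
for f in('p2','g2'): tips(pickle.load(open(f+'.pkl','rb')))
E
```

```text
tip side -1 zmax [-20.2  -8.7  -3.7] inner |y| [23.  23.3] x [-11.1  10.4]
tip side 1 zmax [-20.5  -9.   -3.9] inner |y| [19.6 19.8] x [-10.6  10.5]
cover ((508.83538818359375, 211.91798400878906), (175.87655639648438, 104.18482208251953), 11.405104637145996)
web 383 0.03759123664468711 ((513.3421630859375, 212.8658447265625), (41.2935676574707, 11.969099998474121), 11.40856647491455)
neck-height pts 854
cur [0.5142 0.2099 0.1999] ydeg 97.43 -> 101.4 turn [-0.0001 -0.0005 -0.0694] shift [ 1.   4.1 79.9] q6 0.26 t 18.15
tip side -1 zmax [-20.1  -8.9  -4.3] inner |y| [23.3 23.7] x [-10.4  11. ]
tip side 1 zmax [-20.2  -8.9  -4.5] inner |y| [23.5 23.8] x [-10.4  10.9]
tip side -1 zmax [-7.6 -1.1  4.4] inner |y| [0.3 6.6] x [-8.2 14.8]
tip side 1 zmax [-7.6 -0.5  4.4] inner |y| [0.3 6.3] x [-8.2 14.7]
```

Emit:
play_rows(series=[[[0, 0, -0.03], [0, 2, 10], 0.5], [[0, 0, -0.0694], [0.5, 3.5, 30], 0.5], [[0, 0, -0.0694], [0.5, 3.5, 60], 0.5], [[0, 0, -0.0694], [0.5, 3.5, 90], 0.5], [[0, 0, -0.0694], [0.5, 3.5, 110], 0.5], [[0, 0, -0.0694], [0.5, 3.5, 120], 0.5], [[0, 0, -0.0694], [0.5, 3.5, 120], 0.5], [[0, 0, -0.0694], [0.5, 3.5, 120], 0.5]])

```text
t: 19.15
ee_pos: [0.5139, 0.2127, 0.0811]
eef_rot: [-0.314, 3.125, 0.001]
force: [0.2, -0.2, -0.2]
width: 0.5
finger_force: 0.0
```

```bash
python3 - <<'E'
from h import *
s=snap('wrist');tips(s);cover(s);go([.5133,.2132,.013],101.4);print(s['obs']['ee_pos'],s['cx'],s['fx'])
E
```

```text
tip side -1 zmax [-20.4  -8.8  -3.6] inner |y| [23.1 23.3] x [-10.8  10.7]
tip side 1 zmax [-20.3  -8.9  -3.7] inner |y| [19.6 19.8] x [-11.4  10.6]
cover ((509.7289733886719, 212.20025634765625), (176.73463439941406, 104.29277801513672), 11.382739067077637)
web 857 0.03772262780916144 ((513.326904296875, 213.25192260742188), (41.35203552246094, 11.311378479003906), 11.222658157348633)
neck-height pts 1921
cur [0.5139 0.2128 0.0811] ydeg 101.47 -> 101.4 turn [0.0003 0.0013 0.0013] shift [ 0.6  0.5 68.1] q6 0.19 t 19.2
[0.51385348 0.21274032 0.08107701] 258.48732454389636 281.8034033488631
```

Emit:
play_rows(series=[[[0, 0, 0], [0.6, 0.5, 20], 0.5], [[0, 0, 0], [0.6, 0.5, 45], 0.5], [[0, 0, 0], [0.6, 0.5, 60], 0.5], [[0, 0, 0], [0.6, 0.5, 66], 0.5], [[0, 0, 0], [0.6, 0.5, 68], 0.5], [[0, 0, 0], [0.6, 0.5, 68], 0.3], [[0, 0, 0], [0.6, 0.5, 68], 0.1], [[0, 0, 0], [0.6, 0.5, 68], 0]], force=80)

```text
t: 20.2
ee_pos: [0.5132, 0.2133, 0.0131]
eef_rot: [-0.314, 3.125, 0.001]
force: [-2.2, -0.2, 6.2]
width: 0.125
finger_force: 79.3
```

Emit:
play_rows(series=[[[0, 0, 0], [0, 0, 0], 0], [[0, 0, 0], [0, 0, 0], 0], [[0, 0, 0], [0, 0, 0], 0], [[0, 0, 0], [0, 0, 0], 0], [[0, 0, 0], [0, 0, 0], 0], [[0, 0, 0], [0, 0, -4], 0], [[0, 0, 0], [0, 0, -10], 0], [[0, 0, 0], [0, 0, -15], 0]])

```text
t: 21.2
ee_pos: [0.5127, 0.213, 0.0278]
eef_rot: [-0.315, 3.126, -0.0]
force: [-0.2, -0.4, -4.5]
width: 0.121
finger_force: 77.9
```

```bash
python3 - <<'E'
from h import *
o=sensors.get_obs();print(o['force'],o['moment'],o['width'],o['finger_force']);go([.5133,.2132,.2],101.4)
E
```

```text
[-0.22959899 -0.42596162 -4.53657816] [ 0.0097941  -0.0018249  -0.00929275] 0.12120510804506456 77.93161869049072
cur [0.5127 0.213  0.0278] ydeg 101.49 -> 101.4 turn [-0.      0.0001  0.0016] shift [  -0.6    0.  -172.2] q6 0.19 t 21.2
```

Emit:
play_rows(series=[[[0, 0, 0], [0, 0, -10], 0], [[0, 0, 0], [0, 0, -30], 0], [[0, 0, 0], [0, 0, -60], 0], [[0, 0, 0], [0, 0, -90], 0], [[0, 0, 0], [0, 0, -120], 0], [[0, 0, 0], [0, 0, -145], 0], [[0, 0, 0], [0, 0, -162], 0], [[0, 0, 0], [0, 0, -170], 0]])

```text
t: 22.2
ee_pos: [0.513, 0.2131, 0.1986]
eef_rot: [-0.314, 3.124, 0.001]
force: [-0.4, 0.7, -3.0]
width: 0.12
finger_force: 78.0
```

```bash
cat >> h.py <<'E'
def tool(s):
    T=s['hand_eye'];C=cloud(s);Ti=T@np.linalg.inv(s['T']);return (C.reshape(-1,3)@Ti[:3,:3].T+Ti[:3,3]).reshape(C.shape)*1000
def held(s):
    P=tool(s);m=(s['depth']>.03)&(P[...,2]>-2)&(P[...,2]<25)&(abs(P[...,0])<130)&(abs(P[...,1])<60)&(np.ptp(s['pixels'].astype(int),axis=2)<40)
    k=(m&(abs(P[...,2]-5)<4)).astype(np.uint8);cn=max(cv2.findContours(k,0,1)[0],key=cv2.contourArea)
    q=P[cn[:,0,1],cn[:,0,0]];A=P[k>0];f=np.linalg.lstsq(np.c_[A[:,:2],np.ones(len(A))],A[:,2],rcond=None)[0]
    print('plate top plane',f,'n',len(A),'rect',cv2.minAreaRect(q[:,:2].astype(np.float32)),'x',np.percentile(A[:,0],[.2,99.8]),'y',np.percentile(A[:,1],[.2,99.8]))
E
python3 - <<'E'
from h import *
snap('wrist');s=snap('wrist');save(s,'c2.png');pickle.dump(s,open('c2.pkl','wb'));print(s['obs']['finger_force']);held(s)
P=tool(s)
go([.525,-.2347,.2],75.9)
E
```

```text
77.97958374023438
plate top plane [-2.07414609e-03  9.83328611e-04  5.20568880e+00] n 28916 rect ((30.705875396728516, -1.6359825134277344), (104.66658782958984, 122.56179809570312), 89.93065643310547) x [-73.47326599  91.78344585] y [-53.49750331  49.94562672]
cur [0.5129 0.2131 0.198 ] ydeg 101.49 -> 75.9 turn [4.000e-04 1.000e-03 4.467e-01] shift [  77.4 -441.3   -2.1] q6 0.19 t 22.3
```

View pics/c2.png

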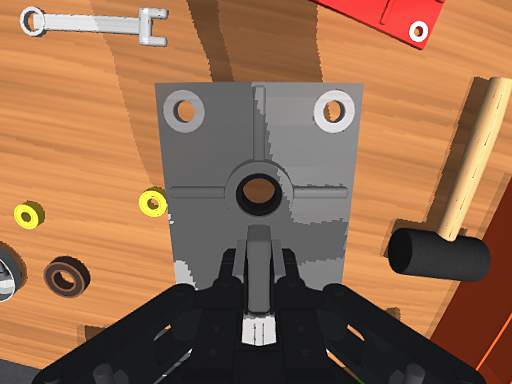

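The cover is held level: large neck (258,190), screw holes at (184,110) and (334,110). The camera sees it at tool y = -1.75 mm although the grip centres it, so I'll check the calibration.

```bash
python3 - <<'E'
from h import *
for f in('w2','g1','b1','p1','b2','p2','c1','c2'):
    s=pickle.load(open(f+'.pkl','rb'));print(f,(s['hand_eye'][:3,3]*1000).round(2),cv2.Rodrigues(s['hand_eye'][:3,:3].copy())[0].ravel().round(4),round(s['cx'],2),round(s['cy'],1))
    P=tool(s);d=s['depth'];
    # gripper knuckles (fixed parts) lateral extent
    m=(d>.03)&(P[...,2]<-45)&(P[...,2]>-75)&(abs(P[...,1])<80)
    print('   knuckle y',np.percentile(P[...,1][m],[1,99]).round(1) if m.any() else '', 'width',round(s['obs']['width'],3))
    tips(s)
E
```

```text
w2 [  83.53    0.8  -142.57] [-0.2596 -0.2581  1.5546] 258.49 196.6
   knuckle y [-71.2  73.1] width 1.003
tip side -1 zmax [-22.  -16.  -13.2] inner |y| [41.3 41.7] x [-9.1 10.4]
tip side 1 zmax [-21.9 -16.  -13.9] inner |y| [43.2 43.6] x [-9.8 10.6]
g1 [  83.03   -0.16 -142.57] [-0.2596 -0.2581  1.5546] 258.49 196.6
   knuckle y [-57.2  57.2] width 0.521
tip side -1 zmax [-8.5 -2.1  3. ] inner |y| [0.3 6.7] x [-12.7  14.5]
tip side 1 zmax [-8.5 -2.1  2.8] inner |y| [0.3 6.7] x [-12.6  14.5]
b1 [  83.03   -0.16 -142.57] [-0.2596 -0.2581  1.5546] 258.49 196.6
   knuckle y [-57.3  57.1] width 0.519
tip side -1 zmax [-8.5 -1.8  2.9] inner |y| [0.3 6.7] x [-12.4  14.3]
tip side 1 zmax [-8.5 -2.1  2.9] inner |y| [0.3 6.8] x [-12.6  14.7]
p1 [  83.03   -0.16 -142.57] [-0.2596 -0.2581  1.5546] 258.49 196.6
   knuckle y [-47.1  47. ] width -0.002
tip side -1 zmax [-23.4  -9.8  -5.4] inner |y| [0.3 5.5] x [ 5.9 11.1]
tip side 1 zmax [-23.2  -9.4  -5.2] inner |y| [0.3 5.2] x [ 5.9 11. ]
b2 [  83.03   -0.16 -142.57] [-0.2596 -0.2581  1.5546] 258.49 196.6
   knuckle y [-54.2  54. ] width 0.382

[... 189 characters left out ...]
 258.49 196.6
   knuckle y [-57.8  57.8] width 0.55
tip side -1 zmax [-20.1  -8.9  -4.3] inner |y| [23.3 23.7] x [-10.4  11. ]
tip side 1 zmax [-20.2  -8.9  -4.5] inner |y| [23.5 23.8] x [-10.4  10.9]
c1 [  82.59   -1.69 -142.57] [-0.2578 -0.2589  1.5544] 258.49 196.6
   knuckle y [-58.2  54.9] width 0.498
tip side -1 zmax [-20.4  -8.8  -3.4] inner |y| [23.1 23.3] x [-11.2  10.6]
tip side 1 zmax [-20.5  -8.9  -3.5] inner |y| [19.6 19.8] x [-11.   10.5]
c2 [  82.63   -1.71 -142.57] [-0.2578 -0.2589  1.5544] 258.49 196.6
   knuckle y [-50.8  47.4] width 0.124
tip side -1 zmax [5.5 6.1 6.5] inner |y| [ 9.6 32. ] x [-14.   14.6]
tip side 1 zmax [5.5 6.2 6.6] inner |y| [ 7.6 32.5] x [-13.3  14.1]
```

The reported hand-eye carries a constant world-frame offset, so it flips with yaw. I'll fix it to the true symmetric value. The gearbox measurements were already corrected. Next I locate the cover in the hand by its screw holes.

```bash
sed -i "s/s\['hand_eye'\]\[:2,3\]-=\[.0005,.00095\]/s['hand_eye'][:2,3]=[.0833,.0]/" h.py
cat >> h.py <<'E'
def rays(s,uv,ztool):
    n=cv2.undistortPoints(np.asarray(uv,float).reshape(-1,1,2),s['K'],s['D'])[:,0];T=s['hand_eye']
    d=np.c_[n,np.ones(len(n))]@T[:3,:3].T*1;o=T[:3,3]*1000;return o+d*((ztool-o[2])/d[:,2])[:,None]
def holes(s,guess,zt=5.2):
    P=tool(s)
    for u,v in guess:
        w=20;sub=(P[v-w:v+w,u-w:u+w,2]>zt+4).astype(np.uint8);n,l,st,ce=cv2.connectedComponentsWithStats(sub)
        k=1+np.argmin(np.hypot(*(ce[1:]-w).T)+1e3*(st[1:,4]<40));cn=cv2.findContours((l==k).astype(np.uint8),0,1)[0][0][:,0]+[u-w,v-w]
        e=cv2.fitEllipse(rays(s,cn,zt)[:,:2].astype(np.float32));print('hole',ce[k]+[u-w,v-w],e)
E
python3 - <<'E'
from h import *
s=pickle.load(open('c2.pkl','rb'));s['hand_eye'][:2,3]=[.0833,0]
held(s);holes(s,[(184,110),(334,110)]);holes(s,[(258,190)],-4.8)
E
```

```text
plate top plane [-2.07414609e-03  9.83328611e-04  5.20540464e+00] n 28916 rect ((31.378543853759766, 0.07187271118164062), (104.66658782958984, 122.56179809570312), 89.93065643310547) x [-72.80059384  92.45611799] y [-51.78965157  51.65347846]
hole [185.01812689 110.70996979] ((78.8066177368164, -37.40180206298828), (9.382305145263672, 10.379203796386719), 77.94532012939453)
hole [332.31437126 110.90718563] ((78.77761840820312, 37.338035583496094), (9.52312183380127, 10.362844467163086), 105.00992584228516)
hole [258.54904306 193.28708134] ((37.89133834838867, -0.05539131164550781), (16.529722213745117, 17.049095153808594), 179.49993896484375)
```

Emit:
play_rows(series=[[[0, 0, 0.02], [2, -10, 0], 0], [[0, 0, 0.06], [6, -32, 0], 0], [[0, 0, 0.11], [11, -62, 0], 0], [[0, 0, 0.16], [17, -97, 0], 0], [[0, 0, 0.22], [23, -132, 0], 0], [[0, 0, 0.27], [29, -167, 0], 0], [[0, 0, 0.32], [35, -202, 0], 0], [[0, 0, 0.36], [41, -237, 0], 0]])

```text
t: 23.3
ee_pos: [0.519, -0.0291, 0.1966]
eef_rot: [-0.254, -3.13, 0.0]
force: [0.5, 0.5, -3.5]
width: 0.125
finger_force: 78.2
```

```bash
python3 - <<'E'
from h import *
go([.5247,-.2346,.17],75.9)
E
```

```text
cur [ 0.519  -0.0291  0.1966] ydeg 80.72 -> 75.9 turn [-0.0003 -0.0012  0.0841] shift [ -38.8 -201.9   26.6] q6 0.11 t 23.3
```

Emit:
play_rows(series=[[[0, 0, 0.02], [-6, -34, 2], 0], [[0, 0, 0.04], [-13, -68, 5], 0], [[0, 0, 0.06], [-20, -102, 9], 0], [[0, 0, 0.075], [-26, -134, 14], 0], [[0, 0, 0.084], [-31, -162, 18], 0], [[0, 0, 0.084], [-36, -184, 22], 0], [[0, 0, 0.084], [-38, -197, 25], 0], [[0, 0, 0.084], [-39, -202, 27], 0]])

```text
t: 24.3
ee_pos: [0.526, -0.2334, 0.1699]
eef_rot: [-0.382, -3.118, -0.0]
force: [0.1, -0.8, -4.7]
width: 0.121
finger_force: 78.2
```

Emit:
play_rows(series=[[[0, 0, 0], [0, 0, 5], 0], [[0, 0, 0], [0, 0, 12], 0], [[0, 0, 0], [0, 0, 20], 0], [[0, 0, 0], [0, 0, 28], 0], [[0, 0, 0], [0, 0, 35], 0], [[0, 0, 0], [0, 0, 38], 0], [[0, 0, 0], [0, 0, 40], 0], [[0, 0, 0], [0, 0, 40], 0]])

```text
t: 25.3
ee_pos: [0.5262, -0.233, 0.1304]
eef_rot: [0.381, 3.118, -0.0]
force: [0.5, 0.6, -4.3]
width: 0.125
finger_force: 78.2
```

```bash
python3 - <<'E'
from h import *
snap('wrist');s=snap('wrist');held(s);holes(s,[(185,110),(332,110)])
pickle.dump(s,open('f1.pkl','wb'))
print(s['obs']['finger_force'],s['obs']['force'])
go([.5247,-.2346,.1017],75.9)
E
```

```text
plate top plane [-1.72756343e-03  1.07445627e-03  5.18325623e+00] n 28920 rect ((31.145496368408203, -0.06574630737304688), (104.43085479736328, 123.13471984863281), 89.95927429199219) x [-72.69111197  92.44236211] y [-51.79699042  51.70716005]
hole [184.85671642 110.68656716] ((78.76237487792969, -37.490638732910156), (9.485671043395996, 10.410222053527832), 72.00355529785156)
hole [332.30149254 110.87761194] ((78.73977661132812, 37.32499313354492), (9.517990112304688, 10.493725776672363), 107.70515441894531)
78.18382143974304 [ 0.10729537 -0.03742265 -5.0883501 ]
cur [ 0.5263 -0.2331  0.1305] ydeg 76.05 -> 75.9 turn [-0.0001  0.0003  0.0027] shift [ 1.2 -1.8 28.8] q6 -0.17 t 25.4
```

Emit:
play_rows(series=[[[0, 0, 0.0027], [0.5, -1, 3], 0], [[0, 0, 0.0027], [1.2, -1.8, 9], 0], [[0, 0, 0.0027], [1.2, -1.8, 15], 0], [[0, 0, 0.0027], [1.2, -1.8, 20], 0], [[0, 0, 0.0027], [1.2, -1.8, 24], 0], [[0, 0, 0.0027], [1.2, -1.8, 27], 0], [[0, 0, 0.0027], [1.2, -1.8, 28.5], 0], [[0, 0, 0.0027], [1.2, -1.8, 28.5], 0]])

```text
t: 26.4
ee_pos: [0.5246, -0.2344, 0.1018]
eef_rot: [-0.386, -3.118, -0.0]
force: [0.2, -0.4, -4.1]
width: 0.125
finger_force: 78.2
```

```bash
python3 - <<'E'
from h import *
snap('wrist');s=snap('wrist');held(s);print(s['obs']['finger_force'],s['obs']['force'])
go([.5247,-.2346,.1017],75.9)
a=snap('scene');i=a['pixels'][130:226,124:252,::-1];j=s['pixels'][70:230,120:400,::-1]
cv2.imwrite('pics/fin.png',np.vstack([cv2.resize(i,(440,300),interpolation=2),cv2.resize(j,(440,300),interpolation=2)]))
print('thread px through holes',proj(s,[[.5201-74*.00097+sy*.038*.2436,-.2335+74*.0002436+sy*.038*.97,.078] for sy in(1,-1)]))
E
```

```text
plate top plane [-1.60912089e-03  1.06829556e-03  5.17607398e+00] n 28936 rect ((31.153949737548828, -0.1040802001953125), (104.89730072021484, 123.19685363769531), 89.90140533447266) x [-72.45766911  92.49025785] y [-51.76937764  51.67978809]
78.18466901779175 [ 0.58429251 -0.31878107 -3.44687323]
cur [ 0.5247 -0.2345  0.102 ] ydeg 75.9 -> 75.9 turn [-0.0001  0.0003  0.    ] shift [-0.  -0.1  0.3] q6 -0.17 t 26.5
thread px through holes [[325.07286249 109.94017014]
 [191.8294509  109.82338879]]
```

View pics/fin.png

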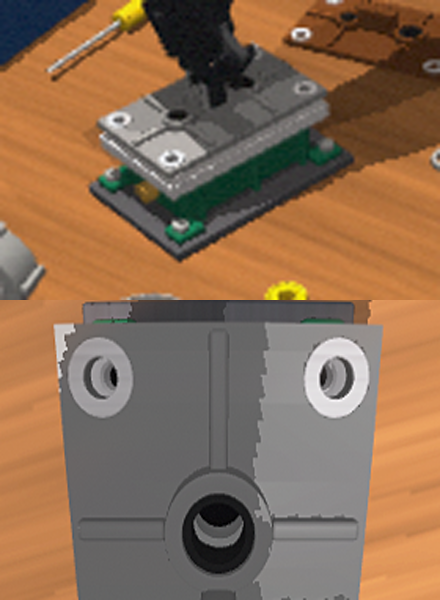

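The cover is level 10 to 11 mm above the face. The threads show through the screw holes at about (192,110) and (325,110), exactly where a lined-up pose predicts. Handing in.

```bash
python3 -c "
from h import *
print(ticket.finish_job())"
```

```text
the job is handed in; nothing more can be done
None
```

Both bearings are home in their bores, and the gripper is holding the cover level about 10.5 mm above the gearbox face, its screw holes lined up over the threaded holes. The job was handed in at about 26.5 s; the hand-in call returned no verdict.

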